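# Index the sample changer to position four by feel and lock it

## Robot

A 6-joint arm with a two-finger parallel gripper is mounted at the origin on the work surface. World frame = base frame: x ahead of the robot, y to its left, z up, the work surface at z = 0. Lengths are in m, angles in rad, forces in N, time in s.
With the tool pointing down it reaches from about 0.375 to 0.9 m from the base axis. Payload 3.1 kg.
Tool frame: the origin (TCP) lies on the centre line of the jaws, within the pads' length; the fingertips stand 22 mm ahead of it and the grasp point (between the pads) lies 3 mm ahead of it; z points along the fingers, y is the line along which they close (so a half turn about z gives the same grasp; the last joint's range is limited). The gripper opens to 85 mm and grips with 20 to 120 N. Pads are 22 mm wide; open, the fingers measure 114 mm over their backs; the gripper's body (76 mm by 85 mm) begins 54 mm behind the grasp point. The pads swing forward as they close: fully open they stand 13 mm farther back than shut.
Start: joints at [0.994, 0.527, 1.433, -0, 1.181, -0.178], TCP at [0.243, 0.576, 0.231] pointing down, gripper open.
Joint ranges: [-3.08, 3.08], [-0.75, 2.2], [0.22, 2.44], [-1.43, 4.57], [0, 2.65], [-2.85, 2.85]. Speed limits (rad/s): [2.79, 2.79, 3.14, 3.14, 3.14, 3.14].

## Interface

Orientations are given as a unit quaternion [x, y, z, w].
In Python, from station import sense, eyes, job gives the robot as it stands.
- The arm moves only by the shell command python3 -m pendant [FORCE], which reads ROWS from standard input. ROWS is a JSON list of rows, 1 to 20 of them, each of 5 numbers: dx, dy, dz in mm, then a turn about the tool's z in units of 0.05 rad, then the opening from 0.0 (shut) to 1.0 (fully open); each row is the pose to reach, as a shift and turn from the pose commanded when the command began, along the tool's axes at that moment; what a row does not reach only later rows make up. A row lasts 1/10 s, in which the tool goes at most 0.05 m and 0.15 rad, less where a joint would pass 70% of its speed; a pose out of reach is approached as far as the arm can. The fingers move at their own pace and stop on an object; FORCE is the grip in N (left out, the last holds). Time passes only in rows, so rows that do not move let the fingers close. It prints the time, the measured TCP pose, the force, the opening and the grip force at its end. Input that does not fit is refused with a message, and nothing moves.
- sense(): the state, without advancing time (a new reading comes with each control period).
- eyes.snapshot(name): name is "side" or "top"; returns a dict with "pixels" (384x512x3 uint8, red, green, blue), "range_z" (384x512 float32, m along the optical axis (not along the pixel's ray), 0 where there is no reading), "fov_y" (degrees; the focal length in pixels is half the picture's height over the tangent of half this angle, whatever the lens; pixels are square), "cx", "cy" (the principal point, pixels), "R" (3x3) and "t" (3): a world point X has camera coordinates R X + t. Camera axes: x right, y down, z forward; pixel columns grow to the right and rows downward; lengths in m; the calibration is good to about 2 mm. A picture is of the moment at which its call begins.
- job.sign_off(): hands the job in; it is judged then, once.
The state is a dict: "t": time; "q": joint angles; "qd": joint speeds; "tau": joint torques, N m; "tcp_pos": TCP position; "tool_rot": TCP orientation; "force": force on the tool from outside, world axes, zero at the start; "ft_torque": the same for the moment, N m; "finger_gap": opening from 0.0 (shut) to 1.0 (fully open); "gripper_force": force on a finger pad.
Only numpy, scipy, OpenCV 4.12 (cv2) and the standard library are available. Lean on these libraries where they do the work, as an engineer would, in place of code of your own. Each camera call takes 0.05 s, during which the arm holds its last target. There are 200 camera calls.

## Task

Set the white sample changer to position four, which is four clicks clockwise (seen from above) from its counter-clockwise end stop: turn the dial by its blue handle and count the clicks by feel, because the dial has slipped on its shaft and its white mark means nothing. Then push the red lock pin fully home; it only goes in at position four. Turn and push gently, do not force the end stop or a blocked pin, and leave the other things on the bench where they are.

Things in the scene. Friction and masses are not known exactly. Their poses are not given: they have to be found in the camera images.
- changer: the white sample changer, a fixed box 170 (x) x 310 (y) x 62 mm high, blue stripe along its front (-x) face; origin at the centre of its underside, z up. Dial on its -y half, lock pin on its +y half. A hidden index plate under the dial clicks every 30 degrees over a travel of 10 clicks between two end stops. It starts 5 to 9 clicks from the counter-clockwise stop, at rest in a click.
- dial: flat grey disc, 120 mm diameter, 12 mm thick, on an upright axis; 32 mm hub 8 mm higher. Origin on the axis at its underside, 65 mm above the bench; turns about z. Its white mark and its angle say nothing about the position. The counter-clockwise stop is a rubber buffer about 3 degrees beyond the first rest (position 0): there the push rises well past 14 N with little motion.
- dial_axis (a point): point on the dial's turning axis at the height of its upper face (77 mm above the bench), centre of the handle's 45 mm circle; it does not turn. The bearing sits in a rubber mount that gives sideways by 1 mm per 4 N and springs back; pushed over 6 mm aside (about 24 N) it is being forced.
- dial_handle (a point): centre of the top of the blue handle: upright cylinder, 18 mm diameter, 42 mm high, 45 mm from the axis, top 122 mm above the bench, anywhere on the circle at start. It spins freely about itself, so the gripper need not turn. Each click takes about 7 N at the handle to leave the rest, falls to nothing half-way (15 degrees on), then pulls forward into the next rest.
- lock_pin_top (a point): centre of the top of the red lock pin's round cap, 28 mm diameter, on the changer 155 mm from the dial axis; at start 28 mm above the changer's upper face (92 mm above the bench).
- lock_pin: the red lock pin. It slides straight down by 18 mm to its full home (cap top then 10 mm above the changer's upper face, 74 mm above the bench), against a few newtons of friction, and stays where it is left; at any position but four it meets a springy block after 2 mm. A push of 10 to 12 N is plenty; 50 N is forcing it. Origin on its axis, 28 mm under the cap's top.
- green_rack: bystander: flat green tube rack 120 x 210 x 28 mm; origin under its centre
- red_rack: bystander: flat crimson tube rack 100 x 160 x 22 mm; origin under its centre
- vial_a: bystander: small white jar, 34 mm diameter, 56 mm high; origin under its centre
- vial_b: bystander: small white jar like vial_a
- vial_c: bystander: small white jar like vial_a
- pipette: bystander: white hand pipette lying on the bench, 260 mm long, 50 mm high; origin under its middle
- tip_box: bystander: pink box of pipette tips 85 x 120 x 78 mm; origin under its centre

How it is judged:
By the outcome, as a careful person would: the job done as asked, in the order asked, and still so for the second after the job is handed in, with the robot touching nothing.
It also fails if it takes over 70 s, if anything falls off the work surface, if the arm or the gripper's body presses on something with over 40 N, if the wrist force passes 120 N, or if a joint passes its speed limit or range.

## Working session

There is one attempt and no reset: what is moved stays moved. The work goes in short steps, Python scripts to look and compute and a shell command to move; the robot and the scene stay as the last step left them, time stands still between calls to the robot, and variables do not carry over. Pictures are saved under pics/ and viewed, at most 10 in all, crops included, and the job is handed in when it is done.

```bash
mkdir -p pics; ls
cat > h.py <<'E'
import numpy as np, cv2
from station import sense, eyes, job
def cloud(s):
    Z=s["range_z"]; h,w=Z.shape; f=h/2/np.tan(np.radians(s["fov_y"])/2)
    v,u=np.mgrid[:h,:w]
    P=np.stack([(u-s["cx"])*Z/f,(v-s["cy"])*Z/f,Z],-1)-np.array(s["t"])
    return P@np.array(s["R"])
def ray(s,u,v,z):
    f=s["pixels"].shape[0]/2/np.tan(np.radians(s["fov_y"])/2); R=np.array(s["R"]); t=np.array(s["t"])
    d=R.T@np.array([(u-s["cx"])/f,(v-s["cy"])/f,1]); c=-R.T@t
    return c+d*(z-c[2])/d[2]
E
python3 - <<'E'
from h import *
a=eyes.snapshot("top"); b=eyes.snapshot("side")
for n,s in(("top",a),("side",b)):
    cv2.imwrite(f"pics/{n}0.png",s["pixels"][:,:,::-1])
    hsv=cv2.cvtColor(s["pixels"],cv2.COLOR_RGB2HSV); P=cloud(s)
    for c,m in(("blue",cv2.inRange(hsv,(95,110,50),(130,255,255))),("red",cv2.inRange(hsv,(0,140,60),(8,255,255))|cv2.inRange(hsv,(172,140,60),(180,255,255)))):
        k,l,st,ce=cv2.connectedComponentsWithStats(m)
        for i in range(1,k):
            if st[i,4]>15:
                p=P[(l==i)&(s["range_z"]>0)]
                print(n,c,st[i],ce[i].round(1),np.median(p,0).round(3) if len(p) else 0,np.percentile(p[:,2],[5,95]).round(3) if len(p) else 0)
S=sense();print(S["tcp_pos"],S["tool_rot"],S["t"])
E
```

```text
pics
top blue [447 105   9   8  21] [450.8 108.7] [ 0.847 -0.576  0.041] [0.017 0.059]
top blue [286 180   6   7  33] [288.2 182.7] [ 0.594 -0.073  0.12 ] [0.102 0.125]
top blue [390 281   6   4  24] [392.5 282.5] [ 0.322 -0.372  0.039] [0.037 0.042]
top red [472 123   9   6  18] [476.1 125.3] [ 0.792 -0.646  0.045] [0.024 0.057]
top red [ 112  161   56   41 1455] [139.8 180.9] [0.621 0.378 0.022] [0.018 0.026]
top red [220 191   8   8  51] [223.5 194.6] [0.565 0.109 0.092] [0.088 0.096]
side blue [ 188    0  130   49 3322] [247.9  15.2] [ 0.827 -1.841 -0.375] [-0.545  0.16 ]
side blue [ 332    0   55   32 1317] [359.8  12.5] [ 0.344 -1.46  -0.127] [-0.197 -0.061]
side blue [ 375    0  111   82 5155] [426.3  40.9] [ 0.116 -0.761  0.127] [0.017 0.283]
side blue [211  62   3  13  31] [211.8  68.5] [ 0.847 -0.578  0.028] [0.007 0.055]
side blue [350 126   5   6  26] [352.2 128.6] [ 0.32  -0.368  0.037] [0.025 0.042]
side blue [243 156   6  15  72] [245.9 163.4] [ 0.594 -0.068  0.107] [0.084 0.123]
side red [231  54   2  11  21] [231.5  58.8] [ 0.791 -0.647  0.044] [0.026 0.055]
side red
[... 2161 characters left out ...]
2 350.8] [0.631 0.433 0.022] [0.021 0.025]
side red [186 349   6   6  18] [188.7 351.6] [0.598 0.427 0.022] [0.02  0.026]
side red [162 351   5   5  17] [163.6 353. ] [0.649 0.443 0.023] [0.02  0.025]
side red [177 351   5   6  20] [179.2 354.2] [0.616 0.437 0.023] [0.02  0.025]
side red [167 355   5   5  16] [169.  356.9] [0.635 0.448 0.023] [0.02  0.026]
side red [183 356   6   5  18] [185.3 357.7] [0.601 0.442 0.023] [0.02  0.025]
side red [173 358   6   6  18] [175.1 360.7] [0.62  0.452 0.022] [0.02  0.025]
side red [179 362   5   6  20] [181.  364.3] [0.606 0.457 0.023] [0.02  0.025]
[0.24230406 0.5754159  0.23041224] [ 1.98048722e-01  9.80191671e-01 -9.28102992e-04 -3.61718654e-04] 0.1
```

Run:
```python
from h import *
a=eyes.snapshot("top"); b=eyes.snapshot("side")
for n,s,(u0,u1,v0,v1) in(("top",a,(180,380,120,270)),("side",b,(180,340,100,250))):
    cv2.imwrite(f"pics/{n}c.png",cv2.resize(s["pixels"][v0:v1,u0:u1,::-1],None,fx=4 if n=="top" else 4,fy=4,interpolation=cv2.INTER_CUBIC))
    P=cloud(s); X=P[...,0];Y=P[...,1];Z=P[...,2]
    m=(s["range_z"]>0)&(Z>.070)&(Z<.083)&(X>.4)&(X<.75)&(Y<0.02)&(Y>-.25)
    q=P[m]; print(n,m.sum(),q[:,:2].min(0),q[:,:2].max(0),np.median(q[:,2]))
    (c,r)=cv2.minEnclosingCircle(q[:,:2].astype(np.float32)); print(c,r)
    # changer top
    m=(s["range_z"]>0)&(Z>.057)&(Z<.069)&(X>.4)&(X<.75)&(Y<.25)&(Y>-.3)
    print(cv2.minAreaRect(P[m][:,:2].astype(np.float32)))
```

```text
top 1132 [ 0.55966932 -0.09592477] [0.67897519 0.01847694] 0.07696993386514875
(0.6192620992660522, -0.03876021131873131) 0.06351859867572784
((0.6002544164657593, 0.022628113627433777), (0.2759798765182495, 0.3085407316684723), 19.847915649414062)
side 1029 [ 0.55960228 -0.09311856] [0.67838961 0.01958958] 0.076868595685961
(0.6187188625335693, -0.03511187061667442) 0.060861434787511826
((0.5998539924621582, 0.02183586359024048), (0.2754555344581604, 0.31350111961364746), 19.730701446533203)
```

View pics/top0.png

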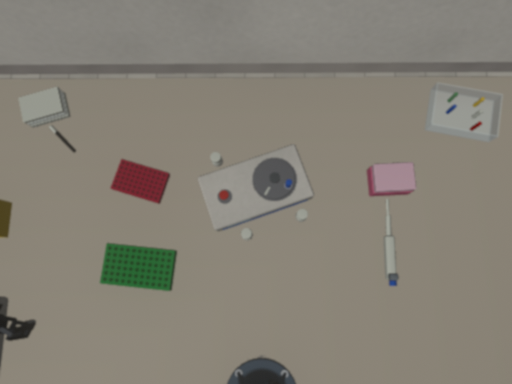

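View pics/topc.png

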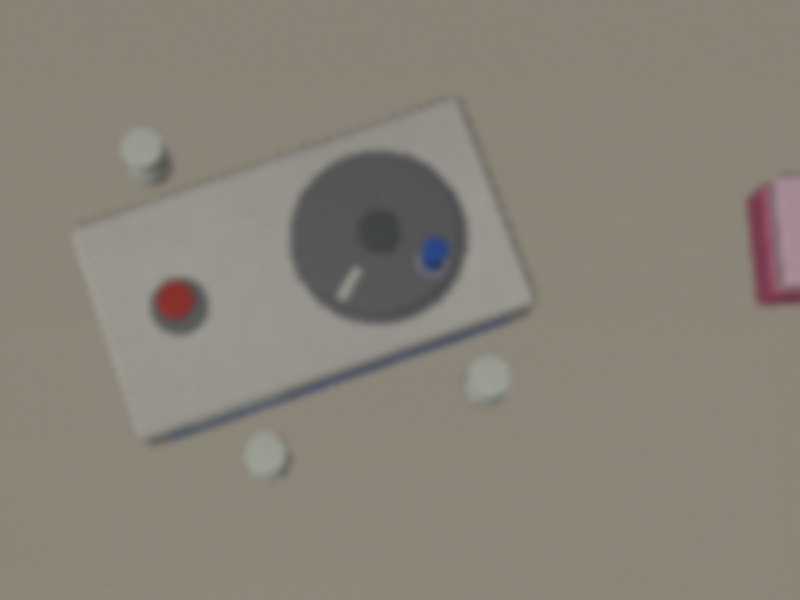

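Top picture: changer tilted about 17°, dial centre near (274,179), handle (288,183), red pin (224,195); jars stand close by but are low. Refining the axis.

Run:
```python
from h import *
from scipy.optimize import least_squares
H=[];A=[];N=[]
for n in("top","side"):
    s=eyes.snapshot(n); hsv=cv2.cvtColor(s["pixels"],cv2.COLOR_RGB2HSV); P=cloud(s); X,Y,Z=P[...,0],P[...,1],P[...,2]
    reg=(s["range_z"]>0)&(X>.45)&(X<.72)&(Y<.2)&(Y>-.15)
    # dial disc: dark grey pixels, contour hull on the image, cast onto the 77 mm plane
    m=(reg&(hsv[...,2]<115)&(hsv[...,1]<90)&(Z>.071)&(Z<.09)&(Y<.05)).astype(np.uint8)
    c=max(cv2.findContours(m,0,cv2.CHAIN_APPROX_NONE)[0],key=cv2.contourArea)[:,0]
    q=np.array([ray(s,u,v,.077)[:2] for u,v in cv2.convexHull(c)[:,0]])
    r=least_squares(lambda p:np.hypot(*(q-p[:2]).T)-p[2],[.62,-.038,.06],loss="soft_l1",f_scale=.002)
    print(n,"axis",r.x.round(4))
    m=reg&(Z>.116)&(Z<.13); v,u=np.nonzero(m); print(" handle top",len(u),P[m].mean(0).round(4),ray(s,u.mean(),v.mean(),.122).round(4))
    m=reg&(Z>.086)&(Z<.098)&(Y>.07); v,u=np.nonzero(m); print(" pin top",len(u),P[m].mean(0).round(4),ray(s,u.mean(),v.mean(),.092).round(4))
```

```text
top axis [ 0.6186 -0.034   0.0594]
 handle top 33 [ 0.5972 -0.0739  0.1208] [ 0.5969 -0.0739  0.122 ]
 pin top 69 [0.5668 0.1115 0.0915] [0.5667 0.1114 0.092 ]
side axis [ 0.6181 -0.0316  0.0603]
 handle top 31 [ 0.5965 -0.0727  0.1216] [ 0.5964 -0.0723  0.122 ]
 pin top 92 [0.5657 0.1121 0.0915] [0.5656 0.1125 0.092 ]
```

The manual's scale: shifts go in mm and turns go in units of 0.05 rad. Converting my numbers, -0.5 m is -500, -0.578 m is -578, -0.399 rad is -7.98.

```bash
echo '[[-100,-80,0,-2,1],[-200,-160,0,-4,1],[-300,-240,0,-6,1],[-400,-320,0,-7.98,1],[-500,-400,0,-7.98,1],[-578,-461,0,-7.98,1],[-578,-461,0,-7.98,1],[-578,-461,0,-7.98,1],[-578,-461,0,-7.98,1],[-578,-461,0,-7.98,1],[-578,-461,0,-7.98,1],[-578,-461,0,-7.98,1],[-578,-461,0,-7.98,1],[-578,-461,0,-7.98,1],[-578,-461,0,-7.98,1],[-578,-461,0,-7.98,1],[-578,-461,0,-7.98,1],[-578,-461,0,-7.98,1],[-578,-461,0,-7.98,1],[-578,-461,0,-7.98,1]]' | python3 -m pendant
```

```text
t: 2.3
tcp_pos: [0.5958, -0.072, 0.2315]
tool_rot: [-0.001, 1.0, 0.0, -0.0]
force: [0.6, 0.2, 0.7]
finger_gap: 0.996
gripper_force: 0.0
```

```bash
echo '[[-1,-1,30,0,1],[-1,-1,60,0,1],[-1,-1,90,0,1],[-1,-1,110,0,1],[-1,-1,120,0,1],[-1,-1,120,0,1],[-1,-1,120,0,0.5],[-1,-1,120,0,0],[-1,-1,120,0,0],[-1,-1,120,0,0],[-1,-1,120,0,0],[-1,-1,120,0,0],[-1,-1,120,0,0],[-1,-1,120,0,0],[-1,-1,120,0,0]]' | python3 -m pendant 40; python3 -c "
from h import *
cv2.imwrite('pics/g.png',cv2.resize(eyes.snapshot('side')['pixels'][80:230,160:360,::-1],None,fx=4,fy=4))"
```

```text
t: 3.8
tcp_pos: [0.5976, -0.0746, 0.1118]
tool_rot: [-0.0, 1.0, -0.0, 0.0]
force: [-1.0, -1.7, 5.5]
finger_gap: 0.18
gripper_force: 39.2
```

View pics/g.png

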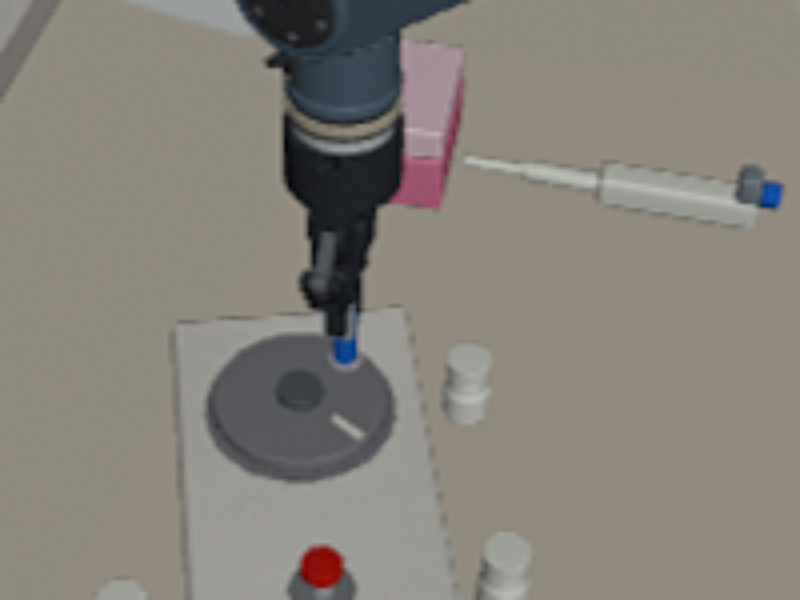

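```bash
cat > arc.py <<'E'
# arc.py th0 th1 ... : force along/across the circle now (th0), shifts from th0 in tool axes; phi0 = start angle
import sys; from h import *
phi0,R=float(open('phi0').read()),45.
p=lambda th:R*np.array([np.cos(np.radians(phi0+th)),np.sin(np.radians(phi0+th))])
th=list(map(float,sys.argv[1:])); a=np.radians(phi0+th[0]); S=sense(); F=np.array(S["force"])
print("t %.1f resist(ccw) %.1f radial-out %.1f Fz %.1f"%(S["t"],-F[:2]@[-np.sin(a),np.cos(a)],F[:2]@[np.cos(a),np.sin(a)],F[2]), "tcp mm",(np.array(S["tcp_pos"])*1000).round(1))
print("; ".join("%g: %.1f %.1f"%(t,*((p(t)-p(th[0]))*[-1,1])) for t in th[1:]),"(mm dx dy)")
E
echo 241.6 > phi0; python3 arc.py 0 2 4 7; python3 arc.py 7 12 17 22 27 32 37;python3 arc.py 37 42 47 52 57 62 67
```

```text
t 3.9 resist(ccw) 0.6 radial-out 0.6 Fz 4.7 tcp mm [597.6 -74.5 111.8]
2: -1.4 -0.7; 4: -2.8 -1.4; 7: -5.0 -2.3 (mm dx dy)
t 3.9 resist(ccw) 0.7 radial-out 0.5 Fz 4.7 tcp mm [597.6 -74.5 111.8]
12: -3.7 -1.3; 17: -7.5 -2.2; 22: -11.4 -2.8; 27: -15.3 -3.1; 32: -19.2 -3.0; 37: -23.1 -2.6 (mm dx dy)
t 3.9 resist(ccw) 0.8 radial-out 0.1 Fz 4.7 tcp mm [597.6 -74.5 111.8]
42: -3.9 0.8; 47: -7.6 1.8; 52: -11.3 3.3; 57: -14.8 5.0; 62: -18.2 7.0; 67: -21.3 9.3 (mm dx dy)
```

Scaled: -0.005 m is -5, -0.0028 m is -2.8.

```bash
echo '[[-1.4,-0.7,0,0,0],[-2.8,-1.4,0,0,0],[-5,-2.3,0,0,0],[-5,-2.3,0,0,0],[-5,-2.3,0,0,0]]' | python3 -m pendant; python3 arc.py 7;  echo '[[-3.7,-1.3,0,0,0],[-7.5,-2.2,0,0,0],[-11.4,-2.8,0,0,0],[-15.3,-3.1,0,0,0],[-19.2,-3,0,0,0],[-23.1,-2.6,0,0,0],[-23.1,-2.6,0,0,0]]' | python3 -m pendant; python3 arc.py 37
```

```text
t: 4.35
tcp_pos: [0.6005, -0.0761, 0.1116]
tool_rot: [-0.0, 1.0, 0.001, -0.002]
force: [-4.0, -0.1, 7.7]
finger_gap: 0.184
gripper_force: 39.5
t 4.3 resist(ccw) 3.7 radial-out 1.5 Fz 7.7 tcp mm [600.5 -76.1 111.6]
 (mm dx dy)
t: 5.05
tcp_pos: [0.6242, -0.0797, 0.1117]
tool_rot: [-0.001, 1.0, -0.0, -0.002]
force: [-3.3, -2.0, 9.4]
finger_gap: 0.183
gripper_force: 39.6
t 5.0 resist(ccw) 3.5 radial-out 1.5 Fz 9.4 tcp mm [624.2 -79.7 111.7]
 (mm dx dy)
```

```bash
cat >> arc.py <<'E'
ax=np.array([.6184,-.033])*1000+[.9,-1.4]; d=np.array(S["tcp_pos"])[:2]*1000-ax
print("actual th %.1f r %.1f"%((np.degrees(np.arctan2(d[1],d[0]))-phi0+180)%360-180,np.hypot(*d)))
E
python3 arc.py 37 44 51 58 65 72 79 86 93 100 105; python3 arc.py 105 110 115 120 125 130 135
```

```text
t 5.0 resist(ccw) 3.5 radial-out 1.5 Fz 9.4 tcp mm [624.2 -79.7 111.7]
44: -5.4 1.2; 51: -10.6 2.9; 58: -15.5 5.4; 65: -20.1 8.4; 72: -24.3 11.9; 79: -28.0 15.9; 86: -31.3 20.4; 93: -33.9 25.2; 100: -36.0 30.3; 105: -37.0 34.1 (mm dx dy)
actual th 34.6 r 45.6
t 5.0 resist(ccw) 2.7 radial-out -2.7 Fz 9.4 tcp mm [624.2 -79.7 111.7]
110: -0.7 3.9; 115: -1.1 7.8; 120: -1.2 11.7; 125: -0.9 15.6; 130: -0.3 19.5; 135: 0.7 23.3 (mm dx dy)
actual th 34.6 r 45.6
```

Scaled: -0.037 m is -37, -0.036 m is -36.

```bash
echo '[[-5.4,1.2,-1,0,0],[-10.6,2.9,-1,0,0],[-15.5,5.4,-1,0,0],[-20.1,8.4,-1,0,0],[-24.3,11.9,-1,0,0],[-28,15.9,-1,0,0],[-31.3,20.4,-1,0,0],[-33.9,25.2,-1,0,0],[-36,30.3,-1,0,0],[-37,34.1,-1,0,0],[-37,34.1,-1,0,0],[-37,34.1,-1,0,0]]' | python3 -m pendant >/dev/null; python3 arc.py 105; echo '[[-0.7,3.9,0,0,0],[-1.1,7.8,0,0,0],[-1.2,11.7,0,0,0],[-0.9,15.6,0,0,0],[-0.3,19.5,0,0,0],[0.7,23.3,0,0,0],[0.7,23.3,0,0,0],[0.7,23.3,0,0,0]]' | python3 -m pendant >/dev/null; python3 arc.py 135 140 145 150 155 160 165
```

```text
t 6.2 resist(ccw) -0.9 radial-out 1.2 Fz 2.6 tcp mm [662.9 -44.  112.3]
 (mm dx dy)
actual th 106.0 r 44.6
t 7.0 resist(ccw) -1.2 radial-out 0.8 Fz 2.7 tcp mm [661.5 -21.2 112.3]
140: 1.3 3.7; 145: 2.9 7.3; 150: 4.8 10.7; 155: 7.0 14.0; 160: 9.5 17.0; 165: 12.2 19.8 (mm dx dy)
actual th 135.8 r 44.2
```

Scaled: 0.0198 m is 19.8, 0.017 m is 17.

```bash
echo '[[1.3,3.7,0,0,0],[2.9,7.3,0,0,0],[4.8,10.7,0,0,0],[7,14,0,0,0],[9.5,17,0,0,0],[12.2,19.8,0,0,0],[12.2,19.8,0,0,0],[12.2,19.8,0,0,0]]' | python3 -m pendant >/dev/null; python3 arc.py 165 170 175 180 185 190 195
```

```text
t 7.8 resist(ccw) 8.1 radial-out -2.2 Fz -0.7 tcp mm [651.9  -4.8 112.6]
170: 3.0 2.6; 175: 6.1 4.9; 180: 9.5 6.9; 185: 13.0 8.6; 190: 16.7 10.0; 195: 20.5 11.1 (mm dx dy)
actual th 160.6 r 44.0
```

Scaled: 0.003 m is 3, 0.0026 m is 2.6.

```bash
echo '[[1.5,1.3,0,0,0],[3,2.6,0,0,0],[3,2.6,0,0,0],[3,2.6,0,0,0],[3,2.6,0,0,0]]' | python3 -m pendant >/dev/null; python3 arc.py 170 174
```

```text
t 8.3 resist(ccw) 10.5 radial-out -2.4 Fz -1.3 tcp mm [650.2  -3.4 112.8]
174: 2.5 1.9 (mm dx dy)
actual th 163.5 r 43.8
```

Scaled: 0.0025 m is 2.5, 0.0019 m is 1.9.

```bash
echo '[[1.3,1,0,0,0],[2.5,1.9,0,0,0],[2.5,1.9,0,0,0],[2.5,1.9,0,0,0],[2.5,1.9,0,0,0]]' | python3 -m pendant >/dev/null; python3 arc.py 174 178
cat > look.py <<'E'
from h import *
# angle of white mark on the dial, seen from both cameras
for n in("top","side"):
    s=eyes.snapshot(n); hsv=cv2.cvtColor(s["pixels"],cv2.COLOR_RGB2HSV); P=cloud(s); X,Y,Z=P[...,0],P[...,1],P[...,2]
    r=np.hypot(X-.6184,Y+.033)
    m=(r<.054)&(r>.02)&(Z>.072)&(Z<.083)&(hsv[...,2]>115)&(hsv[...,1]<60)
    v,u=np.nonzero(m)
    if len(u): q=ray(s,u.mean(),v.mean(),.077); print(n,len(u),q.round(4),np.degrees(np.arctan2(q[1]+.033,q[0]-.6184)).round(1))
    cv2.imwrite('pics/l_%s_%.1f.png'%(n,sense()["t"]),cv2.resize(s["pixels"][100:230,190:340,::-1],None,fx=4,fy=4))
E
python3 look.py; ls pics
```

```text
t 8.8 resist(ccw) 12.5 radial-out -3.3 Fz -2.4 tcp mm [648.7  -2.3 112.9]
178: 2.7 1.7 (mm dx dy)
actual th 165.9 r 43.6
top 40 [ 0.6409 -0.0669  0.077 ] -56.4
side 34 [ 0.6459 -0.0375  0.077 ] -9.3
g.png
l_side_8.9.png
l_top_8.9.png
side0.png
sidec.png
top0.png
topc.png
```

View pics/l_side_8.9.png

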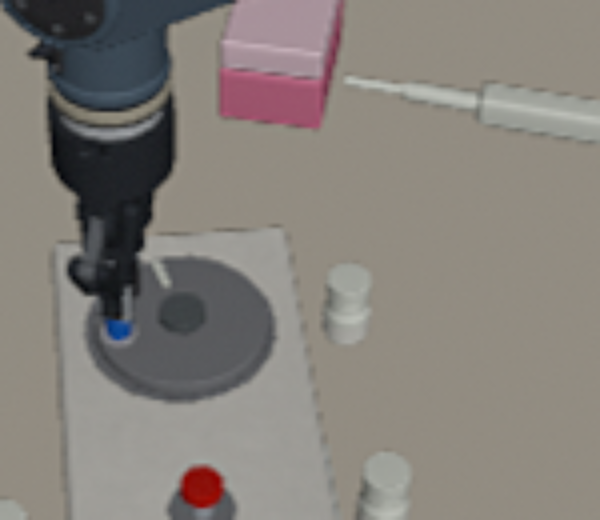

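View pics/l_top_8.9.png

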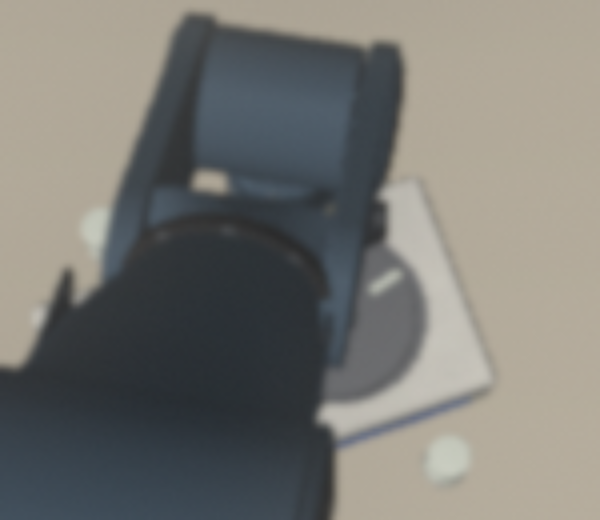

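Both pictures show the handle still in the jaws, at the far-left of the dial; the mark, at top crop (385,282), is clear. Comparing its angle with that at the start gives the true turn.

Run:
```python
from h import *
s=eyes.snapshot("top")
for f,c0 in(("pics/top0.png",None),("now",None)):
    im=cv2.imread(f)[:,:,::-1] if f!="now" else s["pixels"]
    hsv=cv2.cvtColor(np.ascontiguousarray(im),cv2.COLOR_RGB2HSV)
    m=np.zeros(hsv.shape[:2],np.uint8)
    for v in range(150,210):
        for u in range(245,305):
            q=ray(s,u,v,.077); r=np.hypot(q[0]-.6184,q[1]+.033)
            m[v,u]=(.022<r<.054) and hsv[v,u,2]>115 and hsv[v,u,1]<60
    k,l,st,ce=cv2.connectedComponentsWithStats(m)
    for i in range(1,k):
        if st[i,4]>8:
            q=ray(s,*ce[i],.077); v,u=np.nonzero(l==i); Q=np.array([ray(s,a,b,.077)[:2] for a,b in zip(u,v)]); w=np.linalg.svd(Q-Q.mean(0))[2][0]
            print(f,st[i],ce[i].round(1),q.round(4),"pos ang %.1f dir ang %.1f"%(np.degrees(np.arctan2(q[1]+.033,q[0]-.6184)),np.degrees(np.arctan2(w[1],w[0]))%180))
```

```text
pics/top0.png [264 187   6   8  23] [266.9 190.5] [ 0.5807 -0.0137  0.077 ] pos ang 152.9 dir ang 150.8
now [282 167   8   8  41] [285.4 170.2] [ 0.6413 -0.0674  0.077 ] pos ang -56.4 dir ang 128.6
```

Scaled: 0.0027 m is 2.7, 0.0017 m is 1.7.

```bash
echo '[[1.4,0.9,0,0,0],[2.7,1.7,0,0,0],[2.7,1.7,0,0,0],[2.7,1.7,0,0,0]]' | python3 -m pendant >/dev/null; python3 arc.py 178 171 164 157 150 143 136 129 122 115 108 101 94 ; python3 arc.py 94 87 80 73 66 59 52 45 38 31
```

```text
t 9.4 resist(ccw) 14.1 radial-out -4.7 Fz -4.3 tcp mm [647.2  -1.3 113.1]
171: -4.6 -3.1; 164: -8.7 -6.7; 157: -12.4 -10.7; 150: -15.6 -15.2; 143: -18.1 -20.1; 136: -20.1 -25.2; 129: -21.5 -30.5; 122: -22.1 -36.0; 115: -22.1 -41.5; 108: -21.5 -46.9; 101: -20.2 -52.3; 94: -18.2 -57.4 (mm dx dy)
actual th 168.3 r 43.3
t 9.4 resist(ccw) 6.2 radial-out 13.5 Fz -4.3 tcp mm [647.2  -1.3 113.1]
87: 2.6 -4.9; 80: 5.7 -9.4; 73: 9.4 -13.5; 66: 13.5 -17.1; 59: 18.1 -20.1; 52: 23.0 -22.6; 45: 28.1 -24.5; 38: 33.5 -25.8; 31: 38.9 -26.4 (mm dx dy)
actual th 168.3 r 43.3
```

Scaled: -0.0156 m is -15.6, -0.0152 m is -15.2.

```bash
echo '[[-4.6,-3.1,0,0,0],[-8.7,-6.7,0,0,0],[-12.4,-10.7,0,0,0],[-15.6,-15.2,0,0,0],[-15.6,-15.2,0,0,0],[-15.6,-15.2,0,0,0],[-15.6,-15.2,0,0,0]]' | python3 -m pendant >/dev/null; python3 arc.py 150 143 136 129 122 115 108 101 94 87 80 75
```

```text
t 10.1 resist(ccw) 2.1 radial-out 0.9 Fz 1.3 tcp mm [656.6 -10.8 112.4]
143: -2.6 -4.8; 136: -4.6 -10.0; 129: -5.9 -15.3; 122: -6.6 -20.8; 115: -6.6 -26.2; 108: -5.9 -31.7; 101: -4.6 -37.0; 94: -2.7 -42.2; 87: -0.1 -47.0; 80: 3.1 -51.5; 75: 5.6 -54.5 (mm dx dy)
actual th 150.7 r 44.2
```

Back near rest 0. Now clockwise 2.5 clicks to θ=75, then check.

Scaled: -0.0545 m is -54.5, -0.0515 m is -51.5.

```bash
echo '[[-2.6,-4.8,0,0,0],[-4.6,-10,0,0,0],[-5.9,-15.3,0,0,0],[-6.6,-20.8,0,0,0],[-6.6,-26.2,0,0,0],[-5.9,-31.7,0,0,0],[-4.6,-37,0,0,0],[-2.7,-42.2,0,0,0],[-0.1,-47,0,0,0],[3.1,-51.5,0,0,0],[5.6,-54.5,0,0,0],[5.6,-54.5,0,0,0],[5.6,-54.5,0,0,0]]' | python3 -m pendant >/dev/null; python3 arc.py 75 68 61 54 47 40 35 30
```

```text
t 11.4 resist(ccw) -1.0 radial-out 2.1 Fz 2.2 tcp mm [650.9 -66.3 112.3]
68: 4.0 -3.8; 61: 8.5 -7.0; 54: 13.3 -9.7; 47: 18.3 -11.7; 40: 23.6 -13.2; 35: 27.5 -13.8; 30: 31.4 -14.1 (mm dx dy)
actual th 73.1 r 44.9
```

Scaled: 0.0314 m is 31.4, 0.0275 m is 27.5.

```bash
echo '[[4,-3.8,0,0,0],[8.5,-7,0,0,0],[13.3,-9.7,0,0,0],[18.3,-11.7,0,0,0],[23.6,-13.2,0,0,0],[27.5,-13.8,0,0,0],[31.4,-14.1,0,0,0],[31.4,-14.1,0,0,0],[31.4,-14.1,0,0,0]]' | python3 -m pendant >/dev/null; python3 arc.py 30
```

```text
t 12.3 resist(ccw) -0.2 radial-out 1.4 Fz 1.6 tcp mm [619.7 -79.7 112.2]
 (mm dx dy)
actual th 28.9 r 45.3
```

```bash
echo '[[0,0,0,0,0.6],[0,0,0,0,0.6],[0,0,0,0,0.6],[0,0,0,0,0.6],[0,0,0,0,0.6],[0,0,-20,0,0.6],[0,0,-50,0,0.6],[0,0,-80,0,0.6],[0,0,-80,0,0.6]]' | python3 -m pendant; python3 arc.py 30; python3 look.py
python3 - <<'E'
from h import *
for n in("top","side"):
    s=eyes.snapshot(n); P=cloud(s); X,Y,Z=P[...,0],P[...,1],P[...,2]; hsv=cv2.cvtColor(s["pixels"],cv2.COLOR_RGB2HSV)
    m=(cv2.inRange(hsv,(0,140,60),(8,255,255))>0)&(X>.5)&(X<.62)&(Y>.07)&(Y<.16)&(Z>.086); v,u=np.nonzero(m)
    if len(u): print(n,len(u),ray(s,u.mean(),v.mean(),.092).round(4))
    m=(cv2.inRange(hsv,(95,110,50),(130,255,255))>0)&(X>.5)&(X<.7)&(Y>-.12)&(Y<.05)&(Z>.1)&(Z<.13); v,u=np.nonzero(m)
    if len(u): print(n,"handle",len(u),ray(s,u.mean(),v.mean(),.118).round(4))
E
```

```text
t: 13.2
tcp_pos: [0.6229, -0.0804, 0.1969]
tool_rot: [-0.0, 1.0, -0.001, 0.005]
force: [1.4, -0.7, 0.4]
finger_gap: 0.601
gripper_force: 0.0
t 13.2 resist(ccw) -1.4 radial-out 0.8 Fz 0.4 tcp mm [622.9 -80.4 196.9]
 (mm dx dy)
actual th 32.8 r 46.1
side 30 [ 0.5917 -0.0524  0.077 ] -144.0
top 51 [0.5653 0.11   0.092 ]
side 77 [0.5645 0.1136 0.092 ]
side handle 52 [ 0.616 -0.073  0.118]
```

Scaled: 0.192 m is 192, 0.0565 m is 56.5.

```bash
echo '[[12,40,0,0,0],[24,80,0,0,0],[36,120,0,0,0],[48,160,0,0,0],[56.5,192,0,0,0],[56.5,192,30,0,0],[56.5,192,60,0,0],[56.5,192,72,0,0],[56.5,192,72,0,0],[56.5,192,72,0,0]]' | python3 -m pendant; python3 look.py; ls pics
```

```text
t: 14.4
tcp_pos: [0.5636, 0.1121, 0.1202]
tool_rot: [0.0, 1.0, -0.0, -0.0]
force: [0.3, -0.9, 0.8]
finger_gap: -0.004
gripper_force: 0.0
top 46 [ 0.5895 -0.0487  0.077 ] -151.4
g.png
l_side_13.3.png
l_side_14.5.png
l_side_8.9.png
l_top_13.2.png
l_top_14.4.png
l_top_8.9.png
side0.png
sidec.png
top0.png
topc.png
```

View pics/l_side_14.5.png

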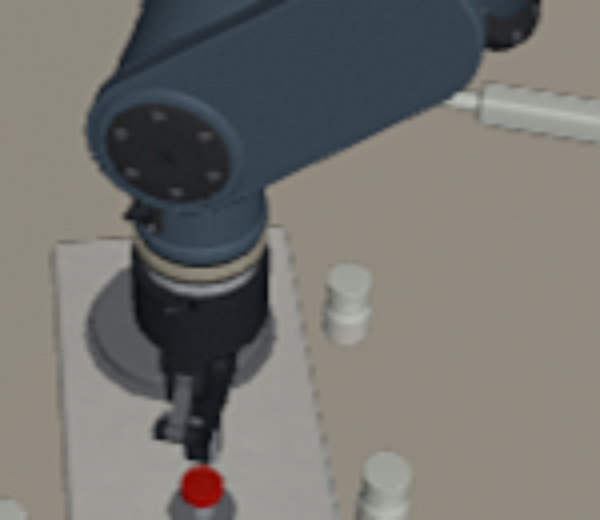

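Run:
```python
from h import *
for n in("side","top"):
    s=eyes.snapshot(n); P=cloud(s); X,Y,Z=P[...,0],P[...,1],P[...,2]
    m=(X>.5)&(X<.7)&(Y>-.12)&(Y<.04)&(Z>.116)&(Z<.13); v,u=np.nonzero(m)
    if len(u): q=ray(s,u.mean(),v.mean(),.122); print(n,"handle",len(u),q.round(4),np.degrees(np.arctan2(q[1]+.033,q[0]-.6184))%360)
```

```text
top handle 31 [ 0.6199 -0.0795  0.122 ] 271.85802241300524
```

Scaled: -0.002 m is -2, 0.012 m is 12.

```bash
echo '[[-2,0,3,0,0],[-2,0,6,0,0],[-2,0,9,0,0],[-2,0,12,0,0],[-2,0,12,0,0]]' | python3 -m pendant
```

```text
t: 15.1
tcp_pos: [0.5649, 0.1124, 0.1077]
tool_rot: [-0.0, 1.0, 0.0, -0.001]
force: [-0.9, -0.9, 0.0]
finger_gap: -0.005
gripper_force: 0.0
```

Scaled: 0.004 m is 4, 0.002 m is 2.

```bash
echo '[[0,0,2,0,0],[0,0,4,0,0],[0,0,4,0,0]]' | python3 -m pendant; python3 -c "
from h import *
cv2.imwrite('pics/p1.png',cv2.resize(eyes.snapshot('side')['pixels'][180:250,200:290,::-1],None,fx=6,fy=6,interpolation=cv2.INTER_CUBIC))"
```

```text
t: 15.4
tcp_pos: [0.5651, 0.1124, 0.104]
tool_rot: [-0.0, 1.0, 0.0, -0.0]
force: [-0.2, 0.3, 0.2]
finger_gap: 0.0
gripper_force: 0.0
```

View pics/p1.png

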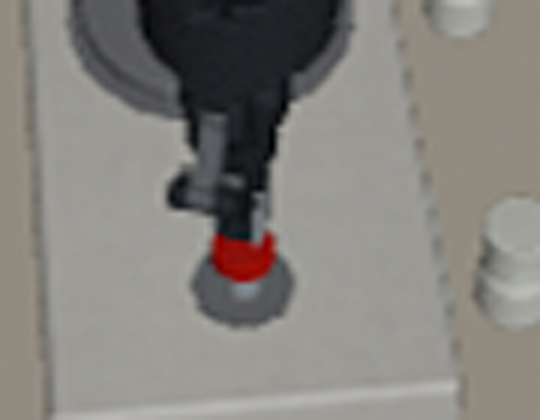

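The fingertips (crop 240,238) stand over the red cap (243,255), which is still raised. Continuing down gently with force checks.

```bash
echo '[[0,0,2,0,0],[0,0,4,0,0],[0,0,4,0,0]]' | python3 -m pendant; echo '[[0,0,2,0,0],[0,0,4,0,0],[0,0,4,0,0]]' | python3 -m pendant
```

```text
t: 15.75
tcp_pos: [0.5651, 0.1124, 0.1]
tool_rot: [-0.0, 1.0, -0.0, -0.0]
force: [-0.2, 0.7, -0.1]
finger_gap: -0.001
gripper_force: 0.0
t: 16.05
tcp_pos: [0.5651, 0.1124, 0.096]
tool_rot: [-0.0, 1.0, 0.0, -0.0]
force: [0.6, -0.1, -0.2]
finger_gap: 0.0
gripper_force: 0.0
```

```bash
python3 -c "
from h import *
s=eyes.snapshot('side')
P=cloud(s); X,Y,Z=P[...,0],P[...,1],P[...,2]; hsv=cv2.cvtColor(s['pixels'],cv2.COLOR_RGB2HSV)
m=(cv2.inRange(hsv,(0,140,60),(8,255,255))>0)&(X>.5)&(X<.62)&(Y>.07)&(Y<.16)
print(m.sum(),P[m].mean(0),np.percentile(P[m][:,2],[5,50,95]))
m=(hsv[...,2]<70)&(X>.5)&(X<.62)&(Y>.09)&(Y<.16)&(Z>.07)&(Z<.14)
print(m.sum(),P[m].mean(0),np.percentile(P[m][:,2],[2,10,50,95]))
cv2.imwrite('pics/p2.png',cv2.resize(s['pixels'][180:250,200:290,::-1],None,fx=6,fy=6,interpolation=cv2.INTER_CUBIC))"
```

```text
45 [0.56295255 0.1183523  0.08927357] [0.08352418 0.0904922  0.09353955]
23 [0.56294193 0.12152714 0.11466709] [0.10476563 0.10701836 0.11234423 0.13607919]
```

View pics/p2.png

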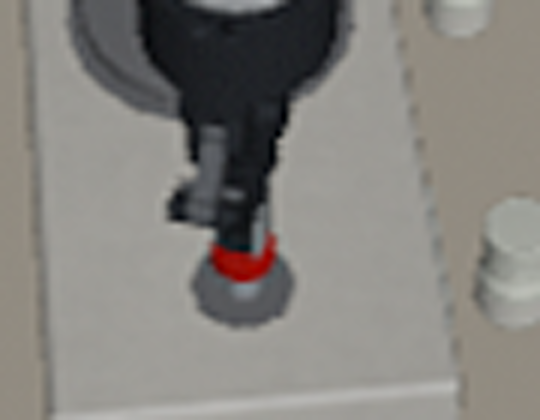

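The cap (crop 243,262) is still up and the tips are just about on it. They reach less far than nominal, so continue with small steps.

Scaled: 0.004 m is 4, 0.002 m is 2.

```bash
echo '[[0,0,2,0,0],[0,0,4,0,0],[0,0,4,0,0]]' | python3 -m pendant|grep -E "pos|force:"; echo '[[0,0,2,0,0],[0,0,4,0,0],[0,0,4,0,0]]' | python3 -m pendant|grep -E "pos|force:"
```

```text
tcp_pos: [0.5653, 0.1124, 0.0921]
force: [0.6, -0.2, 0.3]
gripper_force: 0.0
tcp_pos: [0.5654, 0.1124, 0.0885]
force: [-0.3, -0.2, 2.3]
gripper_force: 1.4
```

Scaled: 0.004 m is 4, 0.002 m is 2.

```bash
echo '[[0,0,2,0,0],[0,0,4,0,0],[0,0,4,0,0]]' | python3 -m pendant|grep -E "pos|force:|gap"; python3 -c "
from h import *
s=eyes.snapshot('side')
P=cloud(s); X,Y,Z=P[...,0],P[...,1],P[...,2]; hsv=cv2.cvtColor(s['pixels'],cv2.COLOR_RGB2HSV)
m=(cv2.inRange(hsv,(0,140,60),(8,255,255))>0)&(X>.5)&(X<.62)&(Y>.07)&(Y<.16)
print(m.sum(),P[m].mean(0),np.percentile(P[m][:,2],[5,50,95]))
cv2.imwrite('pics/p3.png',cv2.resize(s['pixels'][180:250,200:290,::-1],None,fx=6,fy=6,interpolation=cv2.INTER_CUBIC))"
```

```text
tcp_pos: [0.5654, 0.1124, 0.0844]
force: [-0.5, -0.1, 3.6]
finger_gap: -0.001
gripper_force: 1.5
36 [0.56253473 0.11907663 0.08110093] [0.07369376 0.08271058 0.08468957]
```

View pics/p3.png

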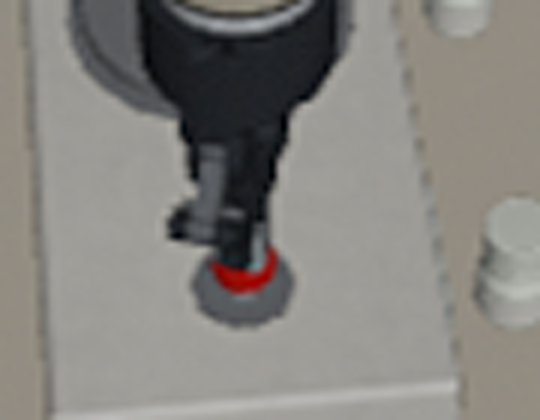

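The cap has dropped about 9 mm (crop 243,275) at under 4 N, past the 2 mm block, so this is position four. Pushing it home.

Scaled: 0.008 m is 8, 0.006 m is 6.

```bash
echo '[[0,0,2,0,0],[0,0,4,0,0],[0,0,6,0,0],[0,0,8,0,0],[0,0,8,0,0]]' | python3 -m pendant|grep -E "pos|force:"; echo '[[0,0,2,0,0],[0,0,4,0,0],[0,0,4,0,0]]' | python3 -m pendant|grep -E "pos|force:"
```

```text
tcp_pos: [0.5654, 0.1124, 0.0763]
force: [-1.4, -0.0, 2.3]
gripper_force: 1.3
tcp_pos: [0.5654, 0.1124, 0.0741]
force: [-3.3, -0.4, 14.2]
gripper_force: 7.2
```

```bash
echo '[[0,0,-20,0,0],[0,0,-60,0,0],[0,0,-100,0,0],[50,50,-120,0,0],[90,90,-120,0,0],[120,120,-120,0,0],[120,120,-120,0,0],[120,120,-120,0,0]]' | python3 -m pendant|grep -E "^t|pos|force:"
python3 - <<'E'
from h import *
for n in("side","top"):
    s=eyes.snapshot(n); P=cloud(s); X,Y,Z=P[...,0],P[...,1],P[...,2]; hsv=cv2.cvtColor(s["pixels"],cv2.COLOR_RGB2HSV)
    m=(cv2.inRange(hsv,(0,140,60),(8,255,255))>0)&(X>.53)&(X<.6)&(Y>.09)&(Y<.14)
    print(n,"pin",m.sum(),P[m].mean(0).round(4) if m.sum() else "",np.median(P[m][:,2]) if m.sum() else "")
    m=(X>.5)&(X<.7)&(Y>-.12)&(Y<.04)&(Z>.116)&(Z<.13); v,u=np.nonzero(m)
    if len(u): q=ray(s,u.mean(),v.mean(),.122); print(n,"handle",len(u),q.round(4),np.degrees(np.arctan2(q[1]+.033,q[0]-.6184))%360)
cv2.imwrite("pics/end.png",s["pixels"][:,:,::-1])
E
```

```text
t: 18.65
tcp_pos: [0.4422, 0.2341, 0.1921]
tool_rot: [-0.002, 1.0, -0.0, -0.001]
force: [0.1, 0.2, 1.0]
gripper_force: 0.0
side pin 89 [0.5646 0.1129 0.073 ] 0.07345026850509508
side handle 31 [ 0.6183 -0.078   0.122 ] 269.89611967779047
top pin 45 [0.5659 0.1106 0.0738] 0.07380759283435452
top handle 32 [ 0.6197 -0.0792  0.122 ] 271.5972564905433
```

View pics/end.png

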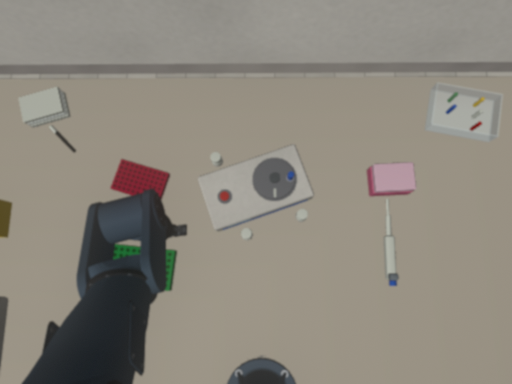

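The pin (224,197) reads 74 mm high, which is fully home. The handle (291,175) sits at position four, the bystanders have not moved and the arm is clear.

```bash
python3 -c "
from station import job
print(job.sign_off())"
```

```text
the job is handed in; nothing more can be done
None
```

The sample changer is at position four, four clicks clockwise from the counter-clockwise stop, which I found by feel at 14 N. The red lock pin is fully home (cap top measured about 74 mm above the bench, peak push about 14 N), the other things on the bench look unmoved, and the job was handed in at about 19 s.

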